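# Feed a batten under the saw bridge to the length stop

### The arm

A 7-joint arm with a two-finger parallel gripper is mounted at the origin on the work surface. World frame = base frame: x ahead of the robot, y to its left, z up, the work surface at z = 0. Lengths are in m, angles in rad, forces in N, time in s.
With the tool pointing down it reaches from about 0.4 to 0.85 m from the base axis. Payload 10.4 kg.
Tool frame: the origin (TCP) lies on the centre line of the jaws, within the pads' length; the fingertips stand 17 mm ahead of it and the grasp point (between the pads) lies 2 mm behind it (manip.tcp_to_tips is the distance from the TCP to the fingertips, in m); z points along the fingers, x is the direction in which the jaws open and shut, and the axes are right-handed (so a half turn about z gives the same grasp; the last joint's range is limited). The gripper opens to 85 mm and grips with 20 to 120 N. Pads are 22 mm wide; open, the fingers measure 114 mm over their backs; the gripper's body (76 mm by 85 mm) begins 54 mm behind the grasp point. The pads swing forward as they close: fully open they stand 13 mm farther back than shut.
Start: joints at [1.126, 0.332, -0.065, 1.46, 0.022, 1.35, -0.088], TCP at [0.256, -0.57, 0.248] pointing down, gripper open.
Joint ranges: [-2.6, 2.6], [-0.5, 2.12], [-1.47, 1.34], [0.16, 2.42], [-1.27, 4.41], [0.06, 2.06], [-2.6, 2.6]. Speed limits (rad/s): [2.22, 2.22, 2.79, 2.79, 3.14, 3.14, 3.14].

### API

Orientations are given as a unit quaternion [x, y, z, w].
In Python, from workcell import manip gives the robot as it stands.
- The arm moves only by the shell command python3 -m pendant 'ROWS' [FORCE]. ROWS is JSON, a list of rows, each a list of 3 entries, a list of its own where there are three numbers: the shift along the world's x, y, z in cm, then the turn, a rotation vector about the world's x, y, z in degrees, then the closure in counts, from 0 (fully open) to 255 (shut). A call has 1 to 12 rows; each row shifts and turns the pose as measured when the row begins; what a row does not reach is not made up. A row lasts 1/8 s, in which the tool goes at most 62.5 mm and 10.7 degrees, less where a joint would pass 70% of its speed; a pose out of reach is approached as far as the arm can. A call is refused whole if a number of a shift passes 6.25 or a number of a turn 10.7, either way. A call with a gripper value outside its range is refused whole. The fingers move at their own pace and stop on an object; FORCE is the grip in N (left out, the last holds). Time passes only in rows, so rows that do not move let the fingers close. It gives the time, the measured TCP pose, the force and the opening at its end, in the units of the state.
- manip.get_obs(): the state, without advancing time (a new reading comes with each control period).
- manip.camera(name): name is "side" or "top"; returns a dict with "pixels" (480x640x3 uint8, red, green, blue), "range_z" (480x640 float32, m along the optical axis (not along the pixel's ray), 0 where there is no reading), "K" (3x3 intrinsics, pixels), "origin" and "rotation" of the camera in the world. Camera axes: x right, y down, z forward; pixel columns grow to the right and rows downward; lengths in m; the calibration is good to about 2 mm. A picture is of the moment at which its call begins.
- manip.hand_in(): hands the job in, once; it reports no verdict.
The state is a dict: "clock": time; "joint_pos": joint angles; "joint_velocities": joint speeds; "tau": joint torques, N m; "position": TCP position; "ee_rot": TCP orientation; "ft_force": force on the tool from outside, world axes, zero at the start; "torque": the same for the moment, N m; "grip_width": opening from 0.0 (shut) to 1.0 (fully open).
Only numpy, scipy, OpenCV 4.12 (cv2) and the standard library are available. Lean on these libraries where they do the work, as an engineer would, in place of code of your own. Each camera call takes 0.05 s, during which the arm holds its last target.

### The job

Set up the pale batten for sawing: lay it on the saw guide's open end and slide it, red end first, along the fence and under the orange bridge. Once the red end sticks out well beyond the bridge let go, take hold of it again on that far side, and draw it on until the red end bears firmly against the blue length stop (a firm nudge of a few newtons). Leave it lying there, flat in the guide and touching the stop; do not shift the stop, and leave everything else on the bench where it is.

Things in the scene. Friction and masses are not known exactly. Their poses are not given: they have to be found in the camera images.
- batten: the workpiece: pale wooden batten, 200 long x 40 wide x 45 mm high, 0.15-0.28 kg, last 26 mm of one end painted red. Origin: centre of its underside. x runs lengthwise to the red end, z up. Starts on the bench on the robot's side of the guide, 40 mm width level.
- batten_red_end (a point): centre of the batten's red end face (100 mm from the origin along its x, 22.5 mm up). Axes as the batten's.
- dark_block: bystander: dark brown wood block 150 x 50 x 40 mm lying among the stock. Origin: centre of its underside, x lengthwise.
- grey_block: bystander: grey laminated block 130 x 60 x 30 mm lying among the stock. Origin: centre of its underside, x lengthwise.
- glue: bystander: yellow glue bottle, 60 mm across, 160 mm high, at the left. Origin: centre of its foot.
- can: bystander: blue can, 66 mm across, 170 mm high, at the right. Origin: centre of its foot.
- tape: bystander: yellow tape measure 82 x 40 x 68 mm, at the left. Origin: centre of its underside.
- hammer: bystander: hammer lying behind the guide, across the robot's view. Origin: under its middle.
- screwdriver: bystander: screwdriver with red handle, lying at the right. Origin: under its middle.
- guide: fixed saw guide, placed and turned a bit differently each time. Origin: on the bench under the middle of the bridge, on the channel's centre line. x = feed direction, to the stop (about world -y); y = across, away from the robot; z up. Grey bed x -275..260, y -45..58 mm, top 12 mm above the bench. Aluminium back fence, full length, y 22..40 mm, top at 27 mm.
- guide_mouth (a point): centre of the infeed face of the orange bridge's opening: guide x -30, y 0, 34.5 mm up (mid-height of a batten on the bed); axes as the guide's. Bridge x -30..30, y -45..45, top 93 mm; opening y -22..22, from the bed to 61 mm up: the batten has 2 mm each side and 4 mm above. Infeed (x below -30) has no front rail, only a slanting lead-in plate, 27 mm high, at x -56..-26, y -51..-24.
- guide_exit (a point): centre of the outfeed face of the opening: guide x 30, y 0, 34.5 mm up; axes as the guide's. Beyond it the fence and a front rail (y -36..-22, top 27 mm) form a 44 mm channel up to the stop. The fingers do not fit under the bridge; keep the fingertips above 27 mm and pinch the batten's 40 mm width over fence and rail.
- stop_face (a point): middle of the stop's face that looks to the bridge, 34.5 mm above the bench; axes as the guide's. It lies somewhere between guide x 180 and 210 mm: a batten touching it has its tail under the bridge.
- stop: blue length stop in the channel: block 26 (along the guide) x 40 mm, top 54 mm above the bench, with a black knob to 70 mm. Origin: foot of the face that looks to the bridge, 12 mm above the bench; axes as the guide's. Held by friction alone: slides along the guide if pushed with more than about 14 N.
There are look-alikes about, which are no part of the job. What is shaped like the batten but purple or turquoise is not meant.

How it is judged:
On the way, in this order (a step that is already met when the one before it is completed fails the run):
1. the red end has come through under the bridge, 20 to 145 mm out on the far side, the batten lying flat in the guide (x of batten_red_end in the frame of guide between 0.05 and 0.175 m and y of batten in the frame of guide between -0.004 and 0.004 m and z of batten in the frame of guide between 0.009 and 0.015 m and angle between the x axis of batten and the x axis of guide, either way round below 0.06 rad and angle between the z axis of batten and the z axis of guide, either way round below 0.06 rad), for 0.05 s.
2. let go there: the fingers touch the batten no more (all of step 1 and contact force between the fingers and batten below 0.1 N), for 0.2 s.
3. taken again and drawn on: the red end bears on the stop with more than 2 N (contact force between batten and stop above 2 N and contact force between the fingers and batten above 1 N and y of batten in the frame of guide between -0.004 and 0.004 m and z of batten in the frame of guide between 0.009 and 0.015 m and angle between the x axis of batten and the x axis of guide, either way round below 0.06 rad and angle between the z axis of batten and the z axis of guide, either way round below 0.06 rad), for 0.05 s.
At the end, for the whole second after the job is handed in: The batten lies flat in the guide (within 4 mm of its centre line, 0.06 rad), under the bridge, red end within 2 mm of the stop's face, at rest and released; the stop is within 4 mm of where it was (x of batten_red_end in the frame of stop_face between -0.002 and 0.002 m and y of batten in the frame of guide between -0.004 and 0.004 m and z of batten in the frame of guide between 0.009 and 0.015 m and angle between the x axis of batten and the x axis of guide, either way round below 0.06 rad and angle between the z axis of batten and the z axis of guide, either way round below 0.06 rad and distance of stop_face from where it was at the start of the episode below 0.004 m and linear speed of batten below 0.01 m/s and contact force between the fingers and batten below 0.1 N); the robot touches nothing.
It fails at once if the stop is shifted by more than 4 mm (distance of stop_face from where it was at the start of the episode above 0.004 m).
It fails at once if another thing on the bench is moved by more than 20 mm (distance of any of dark_block, grey_block, glue, can, tape, hammer, screwdriver from where it was at the start of the episode above 0.02 m).
It also fails if it takes over 72 s, if anything falls off the work surface, if the arm or the gripper's body presses on something with over 40 N, if the wrist force passes 120 N, or if a joint passes its speed limit or range.

## Working session

There is one attempt and no reset: what is moved stays moved. The work goes in short steps, Python scripts to look and compute and a shell command to move; the robot and the scene stay as the last step left them, time stands still between calls to the robot, and variables do not carry over. Pictures are saved under pics/ and viewed, and the job is handed in when it is done.

```bash
mkdir -p pics; ls; python3 - <<'E'
from workcell import manip
import cv2,numpy as np
o=manip.get_obs();print({k:np.round(v,3).tolist() for k,v in o.items()})
for n in("side","top"):
    c=manip.camera(n);np.savez(f"pics/{n}0.npz",**c)
    cv2.imwrite(f"pics/{n}0.png",c["pixels"][:,:,::-1]);print(n,c["K"],c["origin"],c["rotation"])
E
```

```text
pics
{'clock': 0.0, 'joint_pos': [1.126, 0.333, -0.065, 1.461, 0.022, 1.35, -0.088], 'joint_velocities': [-0.002, 0.001, -0.0, 0.001, 0.001, 0.001, 0.001], 'tau': [-0.0, -62.546, 0.049, -39.16, 0.016, 0.01, 0.0], 'position': [0.256, -0.57, 0.248], 'ee_rot': [0.839, -0.543, -0.001, -0.0], 'ft_force': [-0.218, -0.184, -0.031], 'torque': [0.014, -0.005, -0.002], 'grip_width': 0.998}
side [[571.32693292   0.         315.08041329]
 [  0.         571.32693292 232.99882115]
 [  0.           0.           1.        ]] [0.09084381 0.97228614 1.04561863] [-0.17762131  0.90160922 -0.3858367   0.08174054]
top [[440.19038918   0.         318.16515976]
 [  0.         440.19038918 237.35647628]
 [  0.           0.           1.        ]] [2.91515201e-01 4.38535855e-04 1.14991468e+00] [-0.67051445  0.73367625 -0.0823574   0.07312174]
```

View pics/top0.png

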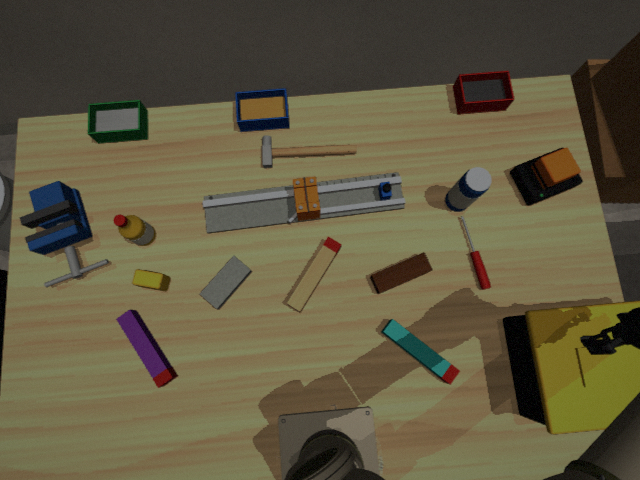

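View pics/side0.png

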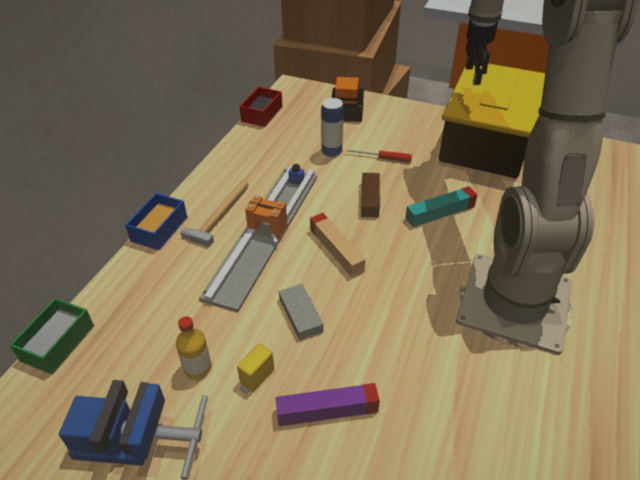

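The candidates in the top picture are the pale batten at (314,274) with its red end at (332,243), the purple piece at (146,348) and the turquoise one at (420,350). The pale wooden one fits the description. I'll confirm it in an enlarged crop and measure.

```bash
cat > h.py <<'E'
import numpy as np,cv2
from scipy.spatial.transform import Rotation as R
def load(n): return dict(np.load(f"pics/{n}.npz"))
def snap(n,tag):
    from workcell import manip
    c=manip.camera(n);np.savez(f"pics/{n}{tag}.npz",**c);cv2.imwrite(f"pics/{n}{tag}.png",c["pixels"][:,:,::-1]);return c
def cloud(c):
    v,u=np.mgrid[0:480,0:640];z=c["range_z"];K=c["K"]
    p=np.stack([(u-K[0,2])/K[0,0]*z,(v-K[1,2])/K[1,1]*z,z],-1)
    r=np.asarray(c["rotation"]);M=R.from_quat(r).as_matrix() if r.size==4 else r
    return p@M.T+c["origin"]
def crop(c,x0,x1,y0,y1,s,fn):
    cv2.imwrite(fn,cv2.resize(c["pixels"][y0:y1,x0:x1,::-1],None,fx=s,fy=s,interpolation=cv2.INTER_CUBIC))
def px(c,p):
    r=np.asarray(c["rotation"]);M=R.from_quat(r).as_matrix()
    q=(np.atleast_2d(p)-c["origin"])@M;return q[:,:2]/q[:,2:]*[c["K"][0,0],c["K"][1,1]]+[c["K"][0,2],c["K"][1,2]]
def ray(c,u,v,h):
    K=c["K"];M=R.from_quat(c["rotation"]).as_matrix()
    d=M@np.array([(u-K[0,2])/K[0,0],(v-K[1,2])/K[1,1],1]);return c["origin"]+d*(h-c["origin"][2])/d[2]
E
python3 - <<'E'
from h import *
c=load("top0");P=cloud(c)
crop(c,190,420,140,330,3.4,"pics/crop0.png")
Z=P[...,2]
print("bench",np.median(Z[300:330,200:280]))
def rect(m,name):
    q=P[m][:,:2];r=cv2.minAreaRect((q*1000).astype(np.float32));print(name,m.sum(),r,np.median(Z[m]), q.mean(0))
    print(cv2.boxPoints(r).round(1).tolist())
v,u=np.mgrid[0:480,0:640]
def box(a,b,cc,d):return (u>a)&(u<b)&(v>cc)&(v<d)
rect(box(280,348,230,320)&(Z>.04)&(Z<.05),"batten")
hsv=cv2.cvtColor(c["pixels"],cv2.COLOR_RGB2HSV)
red=box(280,348,230,320)&((hsv[...,0]<6)|(hsv[...,0]>172))&(hsv[...,1]>150)&(Z>.03)
rect(red,"red")
rect(box(280,330,165,230)&(Z>.088)&(Z<.098),"bridge")
rect(box(375,395,175,205)&(Z>.047),"stop")
rect(box(200,410,170,235)&(Z>.021)&(Z<.032),"rails")
rect(box(200,292,180,235)&(Z>.021)&(Z<.032),"fence in")
rect(box(322,408,165,190)&(Z>.021)&(Z<.032),"fence out")
rect(box(200,410,160,235)&(Z>.006)&(Z<.1),"all")
rect(box(360,440,245,300)&(Z>.025),"dark")
rect(box(195,256,250,310)&(Z>.02),"grey")
E
```

```text
bench 0.0006336890351973379
batten 1232 ((446.7706298828125, -7.082496643066406), (40.39857864379883, 200.1658172607422), 53.1430549621582) 0.04550965290247588 [ 0.44526391 -0.00617342]
[[354.6000061035156, 36.79999923706055], [514.7000122070312, -83.30000305175781], [539.0, -51.0], [378.79998779296875, 69.0999984741211]]
red 145 ((415.0, -22.25237274169922), (41.597137451171875, 247.63516235351562), 70.05239868164062) 0.04586581735819206 [ 0.51495854 -0.05866787]
[[291.5, 0.4000000059604645], [524.2999877929688, -84.0], [538.5, -44.900001525878906], [305.70001220703125, 39.5]]
bridge 538 ((640.8599243164062, -4.357320785522461), (92.07054901123047, 59.66482162475586), 2.290588855743408) 0.09221262267362706 [ 0.6400642  -0.00441565]
[[593.7000122070312, 23.600000381469727], [596.0999755859375, -36.0], [688.0999755859375, -32.29999923706055], [685.7000122070312, 27.299999237060547]]
stop 158 ((475.3155517578125, -119.99339294433594), (39.448638916015625, 437.7093200683594), 61.915775299072266) 0.056605288539180676 [ 0.64431477 -0.21057822]
[[272.8999938964844, -34.400001525878906], [6
[... 1254 characters left out ...]
0244140625, -287.70001220703125], [790.0999755859375, 262.5], [583.4000244140625, 281.0]]
dark 1190 ((391.0173034667969, -142.47048950195312), (63.82539749145508, 342.3755187988281), 24.28819465637207) 0.040911907618841115 [ 0.42760286 -0.2253472 ]
[[291.5, 0.4000000059604645], [432.29998779296875, -311.6000061035156], [490.5, -285.3999938964844], [349.70001220703125, 26.700000762939453]]
grey 1243 ((364.63555908203125, 137.6571044921875), (297.5865478515625, 129.99197387695312), 45.07752990722656) 0.03028176025709195 [0.44424613 0.21727259]
[[213.5, 78.19999694824219], [305.6000061035156, -13.600000381469727], [515.7000122070312, 197.10000610351562], [423.70001220703125, 288.8999938964844]]
```

View pics/crop0.png

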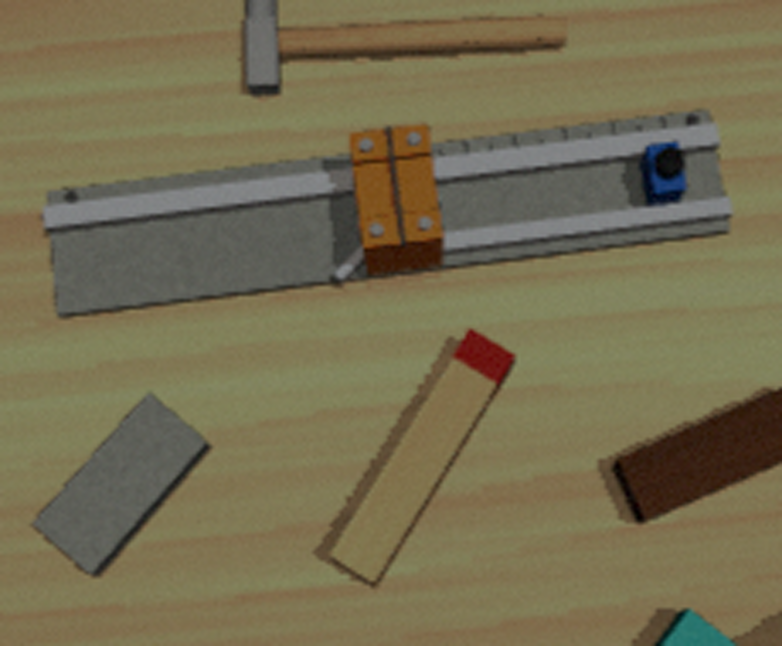

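The crop confirms it. The pale batten lies at crop (420,455) with its red end at (485,355), which maps to top-picture (333,244). It is bare wood, while the turquoise piece only shows at the corner. The bridge is at (395,195) and the blue stop at (663,172).

Now I'll move above the tail half of the batten.

```bash
python3 -m pendant '[[[1.2,4.9,0],[0,0,9.9],0],[[1.2,4.9,0],[0,0,9.9],0],[[1.2,4.9,0],[0,0,9.9],0],[[1.2,4.9,0],[0,0,9.9],0],[[1.2,4.9,0],[0,0,9.9],0],[[1.2,4.9,0],[0,0,9.9],0],[[1.2,4.9,0],[0,0,9.9],0],[[1.2,4.9,0],[0,0,9.9],0],[[1.2,4.9,0],[0,0,9.9],0],[[1.2,4.9,0],[0,0,9.9],0],[[1.2,4.9,0],[0,0,9.9],0],[[1.2,4.9,0],[0,0,9.9],0]]' 60
cat >> h.py <<'E'
def rep(tx=None,ty=None,tz=None,tyaw=None):
    from workcell import manip
    o=manip.get_obs();p=np.array(o["position"])*100;M=R.from_quat(o["ee_rot"]).as_matrix()
    yaw=np.degrees(np.arctan2(M[1,0],M[0,0]))
    print("t",round(float(o["clock"]),2),"pos cm",p.round(2),"yaw %.2f"%yaw,"toolz",M[:,2].round(4),"F",np.round(o["ft_force"],1),"w %.3f"%o["grip_width"],"j",np.round(o["joint_pos"],2))
    # tilt correction rotvec deg
    cr=np.cross(M[:,2],[0,0,-1]);print("tilt corr deg",np.degrees(cr).round(2))
    if tx is not None: print("need cm",(np.array([tx,ty,tz])-p).round(2),"yaw %.2f"%((tyaw-yaw+90)%180-90))
E
python3 -c "
from h import *
rep(40.68,2.29,3.7,53.1)"
```

```text
clock: 1.6
position: [0.3979, 0.0351, 0.2436]
ee_rot: [0.881, 0.473, -0.002, 0.003]
ft_force: [1.3, -0.5, 0.2]
grip_width: 1.002
t 1.6 pos cm [39.79  3.51 24.36] yaw 56.47 toolz [-0.0016 -0.0074 -1.    ] F [ 1.3 -0.5  0.2] w 1.002 j [ 0.58 -0.17 -0.7   1.98 -0.1   1.3   0.9 ]
tilt corr deg [ 0.43 -0.09  0.  ]
need cm [  0.89  -1.22 -20.66] yaw -3.37
```

```bash
python3 -m pendant '[[[0.5,-0.6,-3],[0.4,0,-1.7],0],[[0.4,-0.6,-3],[0,0,-1.6],0],[[0,0,-3],[0,0,0],0],[[0,0,-3],[0,0,0],0],[[0,0,-1.5],[0,0,0],0],[[0,0,0],[0,0,0],0]]'
python3 -c "
from h import *
rep(40.68,2.29,3.7,53.1)
c=snap('top','1');crop(c,220,420,190,340,4,'pics/c1.png')"
```

```text
clock: 2.35
position: [0.4069, 0.0274, 0.105]
ee_rot: [0.892, 0.452, -0.0, -0.0]
ft_force: [0.0, 0.5, -0.1]
grip_width: 1.001
t 2.35 pos cm [40.69  2.74 10.5 ] yaw 53.73 toolz [-6.e-04 -1.e-04 -1.e+00] F [ 0.   0.5 -0.1] w 1.001 j [ 0.57  0.04 -0.75  2.13  0.04  0.98  0.74]
tilt corr deg [ 0.   -0.03  0.  ]
need cm [-0.01 -0.45 -6.8 ] yaw -0.63
```

View pics/c1.png

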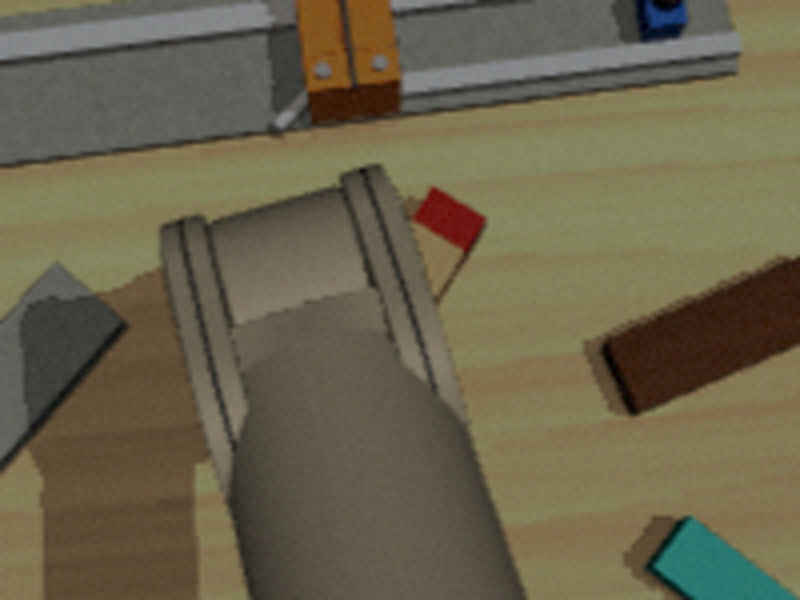

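The arm hides the grasp here and only the red end shows, at crop (450,218). I'll use the side view once I'm lower.

```bash
python3 -m pendant '[[[0,-0.45,-2],[0,0,-0.6],0],[[0,0,-2],[0,0,0],0],[[0,0,-2],[0,0,0],0],[[0,0,-0.6],[0,0,0],0],[[0,0,0],[0,0,0],0]]'
python3 -c "
from h import *
rep(40.68,2.29,3.7,53.1)
c=snap('side','1');crop(c,250,450,180,330,4,'pics/s1.png')"
```

```text
clock: 3.02
position: [0.4123, 0.0223, 0.0439]
ee_rot: [0.895, 0.446, 0.004, 0.003]
ft_force: [0.2, 0.6, -0.0]
grip_width: 0.997
t 3.02 pos cm [41.23  2.23  4.39] yaw 53.02 toolz [ 0.0103 -0.0023 -0.9999] F [ 0.2  0.6 -0. ] w 0.997 j [ 0.54  0.17 -0.73  2.18  0.16  0.83  0.63]
tilt corr deg [0.13 0.59 0.  ]
need cm [-0.55  0.06 -0.69] yaw 0.08
```

View pics/s1.png

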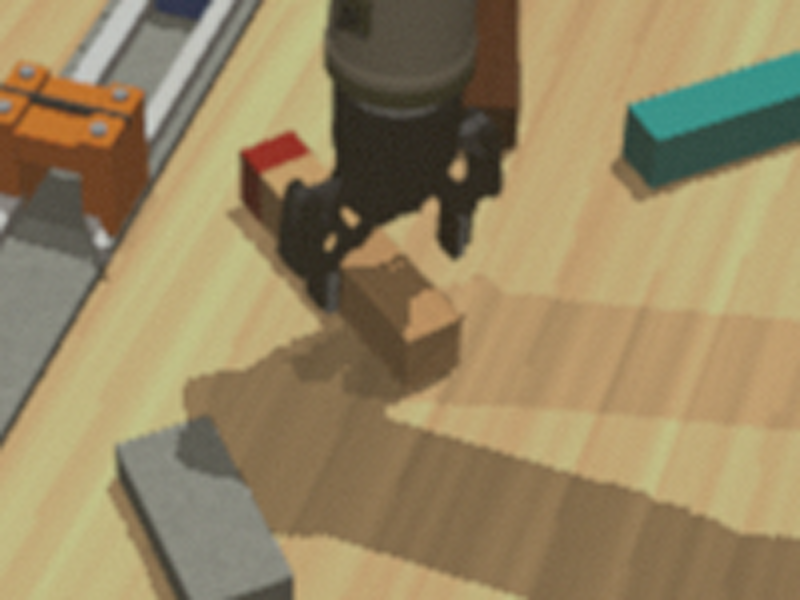

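In the side crop the fingers straddle the batten: left finger at (325,290), right at (457,240), tail end free at (435,340). I'll trim the position and then close.

```bash
python3 -m pendant '[[[-0.15,-0.25,-0.7],[0.1,0.6,0],0],[[0,0,0],[0,0,0],0],[[0,0,0],[0,0,0],0]]'
python3 -c "
from h import *
rep(41.08,1.99,3.7,53.1)"
```

```text
clock: 3.45
position: [0.4119, 0.0194, 0.0381]
ee_rot: [0.895, 0.446, 0.001, 0.001]
ft_force: [-0.3, 0.8, 0.4]
grip_width: 0.998
t 3.45 pos cm [41.19  1.94  3.81] yaw 53.00 toolz [ 0.0019 -0.0012 -1.    ] F [-0.3  0.8  0.4] w 0.998 j [ 0.54  0.19 -0.72  2.18  0.17  0.83  0.63]
tilt corr deg [0.07 0.11 0.  ]
need cm [-0.11  0.05 -0.11] yaw 0.10
```

```bash
python3 -m pendant '[[[0,0,0],[0,0,0],120],[[0,0,0],[0,0,0],120],[[0,0,0],[0,0,0],255],[[0,0,0],[0,0,0],255],[[0,0,0],[0,0,0],255],[[0,0,0],[0,0,0],255],[[0,0,0],[0,0,0],255]]' 70
python3 -c "
from h import *
rep(41.08,1.99,3.7,53.1)"
```

```text
clock: 4.32
position: [0.4124, 0.0196, 0.0387]
ee_rot: [0.895, 0.446, 0.001, 0.001]
ft_force: [0.0, -0.6, 1.0]
grip_width: 0.448
t 4.33 pos cm [41.24  1.96  3.87] yaw 53.02 toolz [ 0.0029 -0.0013 -1.    ] F [ 0.  -0.6  1. ] w 0.448 j [ 0.53  0.19 -0.72  2.18  0.17  0.83  0.63]
tilt corr deg [0.08 0.16 0.  ]
need cm [-0.16  0.03 -0.17] yaw 0.08
```

```bash
python3 -m pendant '[[[0,0,1.5],[0,0,0],255],[[0,0,3],[0,0,0],255],[[0,0,3],[0,0,0],255],[[0,0,3],[0,0,0],255],[[2.5,2.2,1],[0,0,-6],255],[[2.8,2.5,0],[0,0,-6.5],255],[[2.8,2.5,0],[0,0,-6.5],255],[[2.8,2.5,0],[0,0,-6.5],255],[[2.8,2.5,0],[0,0,-6.5],255],[[2.8,2.5,0],[0,0,-6.5],255],[[2.8,2.5,0],[0,0,-6.5],255],[[0,0,0],[0,0,0],255]]'
python3 -c "
from h import *
rep(63.2,20.7,8,2.35)"
```

```text
clock: 5.82
position: [0.6089, 0.1966, 0.1671]
ee_rot: [0.998, 0.056, 0.001, 0.001]
ft_force: [-0.2, -0.8, -1.7]
grip_width: 0.454
t 5.83 pos cm [60.89 19.66 16.71] yaw 6.42 toolz [ 0.0015 -0.0026 -1.    ] F [-0.2 -0.8 -1.7] w 0.454 j [ 0.12  0.51 -0.69  1.49  0.33  1.26 -0.49]
tilt corr deg [0.15 0.08 0.  ]
need cm [ 2.31  1.04 -8.71] yaw -4.07
```

```bash
python3 -m pendant '[[[1.2,0.6,-2],[0,0,-2],255],[[1,0.4,-2],[0.1,0,-2],255],[[0,0,-2],[0,0,0],255],[[0,0,-1.8],[0,0,0],255],[[0,0,0],[0,0,0],255],[[0,0,0],[0,0,0],255]]'
python3 -c "
from h import *
rep(63.2,20.7,8,2.35)
c=snap('top','2');crop(c,190,420,140,310,3.4,'pics/c2.png')
c=snap('side','2');crop(c,190,340,150,310,3.7,'pics/s2.png')
"
```

```text
clock: 6.58
position: [0.6298, 0.2039, 0.09]
ee_rot: [1.0, 0.022, 0.001, 0.001]
ft_force: [0.1, -0.4, -0.8]
grip_width: 0.451
t 6.58 pos cm [62.98 20.39  9.  ] yaw 2.54 toolz [ 0.0014 -0.0012 -1.    ] F [ 0.1 -0.4 -0.8] w 0.451 j [ 0.08  0.62 -0.64  1.5   0.39  1.15 -0.59]
tilt corr deg [0.07 0.08 0.  ]
need cm [ 0.22  0.31 -1.  ] yaw -0.19
```

View pics/c2.png

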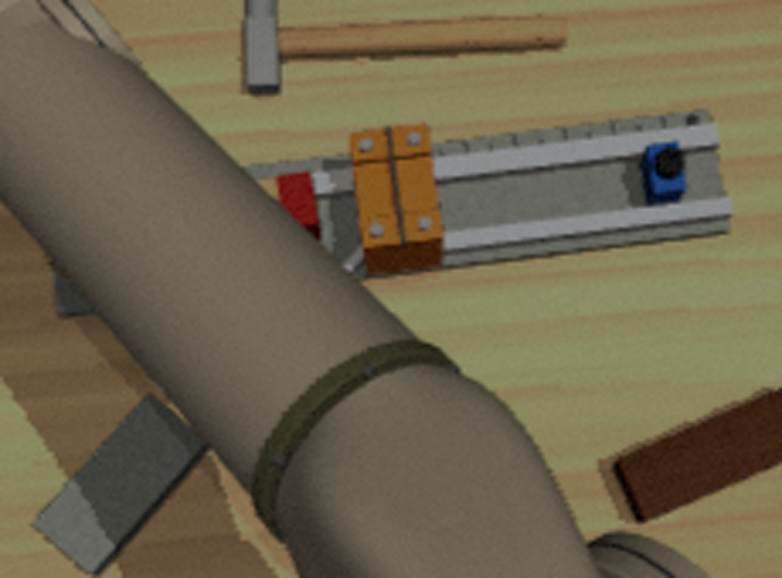

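View pics/s2.png

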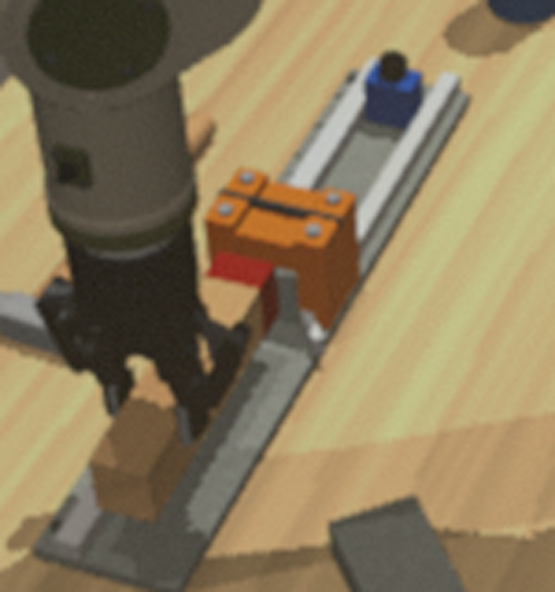

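The top crop shows the red end at (298,203), just ahead of the lead-in, roughly lined up with the mouth. The side crop shows the batten held level above the bed with its tail at (130,465). Next I'll refine the lateral offset.

```bash
cat > g.py <<'E'
from h import *
def guide(c,verbose=True):
    # a first-guess frame, refine with fence top strip centre & bridge
    P=cloud(c).reshape(-1,3)
    G=np.array([.6410,-.0045]);a=np.radians(-87.65)
    for it in range(4):
        X=np.array([np.cos(a),np.sin(a)]);Y=np.array([-X[1],X[0]])
        q=P[:,:2]-G;x=q@X*1000;y=q@Y*1000;z=P[:,2]*1000
        m=(abs(z-27)<2.5)&(y>17)&(y<45)&(x>-275)&(x<260)&(abs(x)>35)
        xs=[];ys=[];
        for lo in range(-270,255,15):
            s=m&(x>=lo)&(x<lo+15)
            if s.sum()>8: xs.append(x[s].mean());ys.append((np.percentile(y[s],3)+np.percentile(y[s],97))/2)
        xs=np.array(xs);ys=np.array(ys);k=np.polyfit(xs,ys,1)
        r=ys-np.polyval(k,xs);g=abs(r)<1.5
        if g.sum()>3:k=np.polyfit(xs[g],ys[g],1)
        a+=np.arctan(k[0]);G=G+Y*(k[1]-31)/1000
        b=(abs(z-93)<3)&(abs(x)<40)&(abs(y)<55)
        if b.sum()>50:
            G=G+X*((np.percentile(x[b],1)+np.percentile(x[b],99))/2)/1000
    if verbose:print("guide",G.round(4),"yaw",np.degrees(a).round(2),"fence res sd",r[g].std().round(2),g.sum(),"bridge y",np.percentile(y[b],[1,99]).round(1) if b.sum() else None, "x",np.percentile(x[b],[1,99]).round(1) if b.sum() else None)
    return G,a
def infr(c,G,a):
    P=cloud(c);X=np.array([np.cos(a),np.sin(a)]);Y=np.array([-X[1],X[0]])
    q=P[...,:2]-G;return np.stack([q@X*1000,q@Y*1000,P[...,2]*1000],-1)
E
python3 - <<'E'
from g import *
for n in("top0","side0"): 
    c=load(n);G,a=guide(c)
    d=infr(c,G,a);hsv=cv2.cvtColor(c["pixels"],cv2.COLOR_RGB2HSV)
    m=(hsv[...,0]>100)&(hsv[...,0]<130)&(hsv[...,1]>120)&(d[...,0]>150)&(d[...,0]<250)&(abs(d[...,1])<30)&(d[...,2]>40)&(d[...,2]<58)
    print("stop x,y,z",m.sum(),np.percentile(d[m],[2,50,98],axis=0).round(1).tolist())
for n in("top","side"):
    G,a=guide(load(n+"0"),False);c=load(n+"2");d=infr(c,G,a)
    m=(abs(d[...,1])<40)&(d[...,0]<-35)&(d[...,0]>-290)&(abs(d[...,2]-96)<4)
    hsv=cv2.cvtColor(c["pixels"],cv2.COLOR_RGB2HSV)
    m&=(hsv[...,1]>70)
    q=d[m];print(n,m.sum(),np.percentile(q,[2,50,98],axis=0).round(1).tolist())
    for lo in range(-280,-40,20):
        s=q[(q[:,0]>=lo)&(q[:,0]<lo+20)]
        if len(s)>8:print(lo,len(s),np.percentile(s[:,1],[4,96]).round(1),s[:,2].mean().round(1))
E
```

```text
guide [ 0.6411 -0.0043] yaw -87.73 fence res sd 0.46 30 bridge y [-44.8  44.7] x [-29.1  29.1]
stop x,y,z 92 [[196.1, -20.4, 41.1], [202.8, -9.4, 53.5], [218.8, 19.0, 56.7]]
guide [0.6422 0.0008] yaw -87.56 fence res sd 0.56 22 bridge y [-44.8  43.9] x [-29.3  29.3]
stop x,y,z 29 [[194.9, -20.2, 48.4], [203.8, -11.2, 53.3], [214.3, 17.8, 56.9]]
top 152 [[-253.2, -23.1, 93.1], [-74.8, 0.6, 96.4], [-61.1, 16.0, 99.4]]
-100 44 [-6.3 15.8] 95.8
-80 104 [-20.8  15.6] 96.4
side 688 [[-258.6, -27.9, 92.4], [-201.7, -5.3, 95.6], [-62.2, 15.4, 99.3]]
-260 121 [-25.8  11.3] 95.6
-240 110 [-25.3  12. ] 95.5
-220 116 [-37.1  15.1] 95.7
-200 63 [-14.9  14.2] 95.6
-180 9 [-24.5  13.2] 96.4
-160 11 [-20.1  -7.5] 94.9
-120 65 [-24.    8.3] 95.4
-100 89 [-22.6  14.4] 95.7
-80 88 [-21.   15.9] 95.7
```

```bash
python3 -m pendant '[[[0.1,0.3,-1.5],[0.1,0.1,0],255],[[0.1,0,-1.5],[0,0,0],255],[[0,0,-0.5],[0,0,0],255],[[0,0,0],[0,0,0],255],[[0,0,0],[0,0,0],255]]'
cat > b.py <<'E'
from g import *
import sys
def bat(tag,zc,zt=3,x0=-290,x1=260):
  for n in("top","side"):
    G,a=guide(load(n+"0"),False);c=snap(n,tag);d=infr(c,G,a)
    hsv=cv2.cvtColor(c["pixels"],cv2.COLOR_RGB2HSV)
    m=(abs(d[...,1])<33)&(d[...,0]<x1)&(d[...,0]>x0)&(abs(d[...,2]-zc)<zt)&(hsv[...,1]>70)
    q=d[m];print(n,m.sum())
    for lo in range(-300,260,20):
        s=q[(q[:,0]>=lo)&(q[:,0]<lo+20)]
        if len(s)>20:print(lo,len(s),np.percentile(s[:,1],[4,96]).round(1),"z",s[:,2].mean().round(1),"x",np.percentile(s[:,0],[2,98]).round(0))
E
python3 -c "
from b import *
rep(63.2,20.7,5.07,2.3)
bat('3',60)
crop(load('side3'),190,340,150,310,3.7,'pics/s3.png')
"
```

```text
clock: 7.3
position: [0.632, 0.2073, 0.0527]
ee_rot: [1.0, 0.022, -0.0, -0.0]
ft_force: [0.0, 0.2, -1.8]
grip_width: 0.46
t 7.3 pos cm [63.2  20.73  5.27] yaw 2.55 toolz [-1.e-04  8.e-04 -1.e+00] F [ 0.   0.2 -1.8] w 0.460 j [ 0.06  0.67 -0.62  1.51  0.42  1.1  -0.61]
tilt corr deg [-0.04 -0.   -0.  ]
need cm [-0.   -0.03 -0.2 ] yaw -0.25
top 112
-100 24 [ 3.1 17.8] z 59.8 x [-92. -80.]
-80 65 [-12.6  17.8] z 59.6 x [-79. -64.]
side 561
-260 90 [-21.8  14.1] z 59.4 x [-259. -241.]
-240 93 [-24.   13.3] z 59.3 x [-240. -220.]
-220 86 [-20.4  16.3] z 59.7 x [-219. -201.]
-200 38 [-7.  15.1] z 59.2 x [-199. -183.]
-120 60 [-20.5   9.5] z 59.2 x [-119. -100.]
-100 70 [-20.4  17.1] z 59.3 x [-100.  -80.]
-80 49 [-18.6  17.4] z 58.7 x [-79. -62.]
-40 21 [-32.5  30.4] z 61.0 x [-31. -24.]
```

View pics/s3.png

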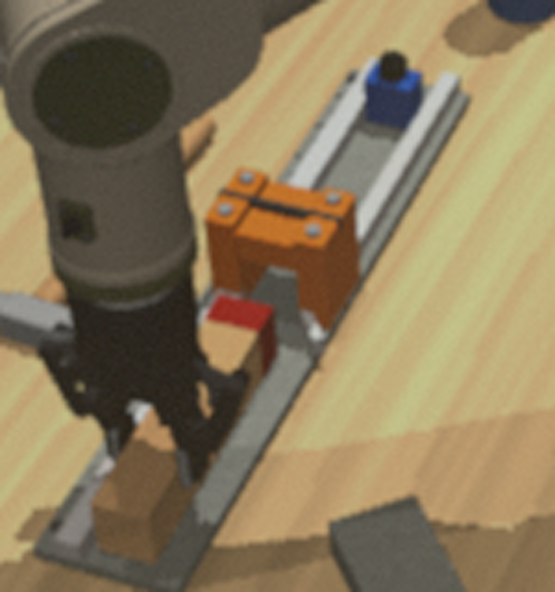

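In the side crop the batten is just above the bed, with its red end at (240,315) and its tail at (130,530). It is about 1 mm toward the robot and turned about 0.5°. I'll trim that and lay it down.

```bash
python3 -m pendant '[[[0.1,0,-0.1],[0,0,-0.5],255],[[0,0,-0.1],[0,0,0],255],[[0,0,0],[0,0,0],255],[[0,0,0],[0,0,0],255]]'
python3 -c "
from b import *
rep(63.3,20.7,5.07,2.3)
bat('4',58)
"
```

```text
clock: 7.9
position: [0.6336, 0.2074, 0.0516]
ee_rot: [1.0, 0.017, 0.001, -0.001]
ft_force: [-0.0, -0.4, -2.7]
grip_width: 0.452
t 7.9 pos cm [63.36 20.74  5.16] yaw 2.00 toolz [ 0.0016  0.0011 -1.    ] F [-0.  -0.4 -2.7] w 0.452 j [ 0.06  0.67 -0.62  1.51  0.42  1.1  -0.62]
tilt corr deg [-0.06  0.09  0.  ]
need cm [-0.06 -0.04 -0.09] yaw 0.30
top 131
-100 21 [ 3.1 19. ] z 58.1 x [-93. -81.]
-80 59 [-14.   18.1] z 57.8 x [-79. -64.]
200 30 [-18.4  18.9] z 56.9 x [202. 219.]
side 583
-280 21 [-19.   14.8] z 57.6 x [-264. -260.]
-260 94 [-22.1  15.1] z 57.7 x [-260. -240.]
-240 83 [-21.4  15.1] z 57.5 x [-240. -220.]
-220 93 [-19.6  18.1] z 57.9 x [-219. -202.]
-200 36 [-3.7 17.7] z 57.0 x [-200. -185.]
-120 63 [-20.2  11.4] z 57.2 x [-120. -101.]
-100 69 [-20.4  17.8] z 57.3 x [-99. -81.]
-80 65 [-18.6  18. ] z 57.3 x [-80. -62.]
```

```bash
python3 -m pendant '[[[0.05,-1.2,-0.05],[0,0,0.1],255],[[0.05,-1.2,0],[0,0,0],255],[[0.05,-1.2,0],[0,0,0],255],[[0.05,-1.2,0],[0,0,0],255],[[0,0,0],[0,0,0],255]]'
python3 -c "
from b import *
rep(63.5,16,5.07,2.3)
bat('5',58)
crop(load('side5'),190,340,150,310,3.7,'pics/s5.png')
"
```

```text
clock: 8.62
position: [0.6361, 0.154, 0.0512]
ee_rot: [1.0, 0.017, 0.001, 0.0]
ft_force: [-0.9, 0.1, -1.2]
grip_width: 0.454
t 8.62 pos cm [63.61 15.4   5.12] yaw 1.99 toolz [ 1.8e-03 -1.0e-04 -1.0e+00] F [-0.9  0.1 -1.2] w 0.454 j [ 0.14  0.65 -0.62  1.55  0.41  1.08 -0.54]
tilt corr deg [0.   0.11 0.  ]
need cm [-0.11  0.6  -0.05] yaw 0.31
top 87
-220 30 [-21.1   3.4] z 57.4 x [-210. -200.]
200 27 [-17.9  16.5] z 57.3 x [200. 218.]
side 490
-220 46 [-21.   15.6] z 57.5 x [-212. -200.]
-200 83 [-21.3  15. ] z 57.5 x [-200. -181.]
-180 79 [-21.6  14.9] z 57.2 x [-179. -161.]
-160 72 [-12.4  19.3] z 57.5 x [-160. -141.]
-140 22 [-0.9 17.8] z 57.4 x [-140. -125.]
-80 27 [-19.4   1.9] z 57.6 x [-73. -61.]
-60 59 [-19.2  15.1] z 57.4 x [-59. -40.]
-40 70 [-28.5  22.5] z 57.5 x [-39. -23.]
```

View pics/s5.png

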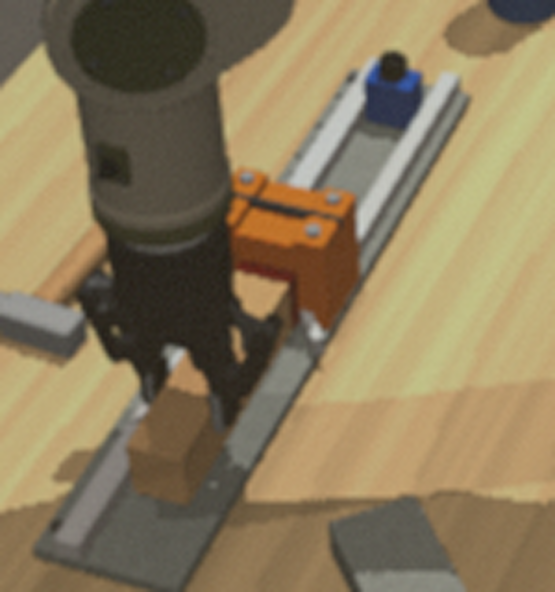

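The side crop shows the red end entering under the bridge at (270,275), and the forces are small. I'll continue feeding.

```bash
python3 -m pendant '[[[0.02,-1.2,0],[0,0,0.3],255],[[0.04,-1.2,0],[0,0,0],255],[[0.04,-1.2,0],[0,0,0],255],[[0.04,-1.2,0],[0,0,0],255],[[0,0,0],[0,0,0],255]]'
python3 -c "
from h import *
rep(63.95,4.2,5.07,2.3)"
```

```text
clock: 9.35
position: [0.6372, 0.1047, 0.0513]
ee_rot: [1.0, 0.021, 0.001, -0.0]
ft_force: [-0.7, -0.0, -0.2]
grip_width: 0.455
t 9.35 pos cm [63.72 10.47  5.13] yaw 2.44 toolz [ 0.0018  0.001  -1.    ] F [-0.7 -0.  -0.2] w 0.455 j [ 0.22  0.63 -0.62  1.57  0.4   1.07 -0.46]
tilt corr deg [-0.06  0.1   0.  ]
need cm [ 0.23 -6.27 -0.06] yaw -0.14
```

```bash
python3 -m pendant '[[[0.04,-1.2,0],[0,0,-0.1],255],[[0.05,-1.2,0],[0,0,0],255],[[0.05,-1.2,0],[0,0,0],255],[[0.05,-1.2,0],[0,0,0],255],[[0.03,-0.8,0],[0,0,0],255],[[0,0,0],[0,0,0],255]]'
python3 -c "
from b import *
rep(63.95,4.2,5.07,2.3)
bat('6',58,3)
crop(load('side6'),190,340,150,310,3.7,'pics/s6.png')
crop(load('top6'),220,420,140,290,4,'pics/c6.png')
"
```

```text
clock: 10.1
position: [0.6401, 0.045, 0.0516]
ee_rot: [1.0, 0.02, 0.002, -0.001]
ft_force: [0.9, 0.3, -1.5]
grip_width: 0.454
t 10.1 pos cm [64.01  4.5   5.16] yaw 2.34 toolz [ 0.0034  0.0017 -1.    ] F [ 0.9  0.3 -1.5] w 0.454 j [ 0.31  0.62 -0.61  1.59  0.39  1.06 -0.36]
tilt corr deg [-0.1  0.2  0. ]
need cm [-0.06 -0.3  -0.09] yaw -0.04
top 203
-100 98 [-22.2  15.1] z 58.1 x [-99. -81.]
-80 50 [-22.1   3.3] z 58.2 x [-79. -63.]
200 26 [-18.   16.9] z 57.3 x [200. 218.]
side 370
-100 75 [-21.8  15.1] z 58.0 x [-98. -81.]
-80 67 [-22.4  15.2] z 57.7 x [-80. -61.]
-60 67 [-19.3  17.3] z 57.8 x [-60. -41.]
-40 45 [-10.2  17.3] z 57.5 x [-39. -24.]
60 38 [-19.1  12.9] z 57.7 x [63. 79.]
80 50 [-19.2  16.9] z 57.6 x [80. 99.]
```

View pics/s6.png

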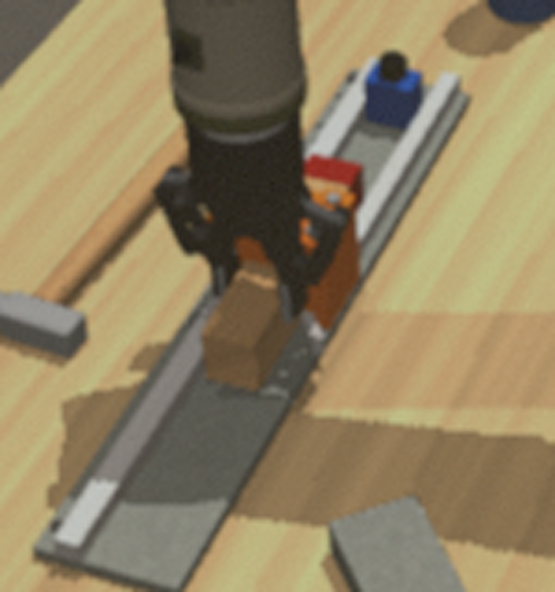

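View pics/c6.png

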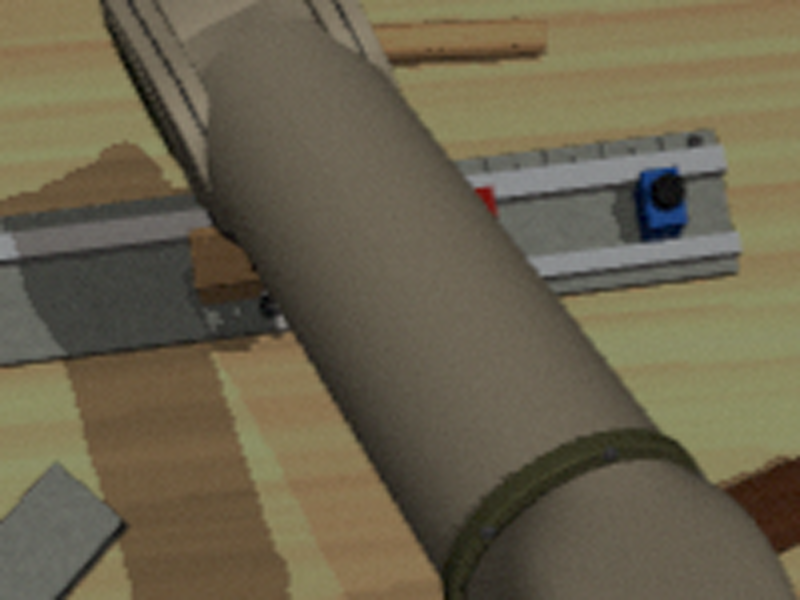

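The red end is through: side crop (333,172), about 70 mm out beyond the bridge's outfeed face. I'll set it fully down and release.

```bash
python3 -m pendant '[[[0.05,0,-0.1],[0,0.2,0],255],[[0,0,-0.05],[0,0,0],255],[[0,0,0],[0,0,0],255]]'
python3 -c "
from h import *
rep()"
```

```text
clock: 10.58
position: [0.6402, 0.0469, 0.0509]
ee_rot: [1.0, 0.022, -0.001, -0.001]
ft_force: [1.0, -1.2, -0.5]
grip_width: 0.455
t 10.57 pos cm [64.02  4.69  5.09] yaw 2.48 toolz [-0.001   0.0012 -1.    ] F [ 1.  -1.2 -0.5] w 0.455 j [ 0.31  0.62 -0.61  1.58  0.39  1.06 -0.36]
tilt corr deg [-0.07 -0.06 -0.  ]
```

```bash
python3 -m pendant '[[[0,0,0],[0,0,0],60],[[0,0,0],[0,0,0],0],[[0,0,0],[0,0,0],0],[[0,0,0],[0,0,0],0],[[0,0,1.5],[0,0,0],0],[[0,0,3],[0,0,0],0],[[0,0,3],[0,0,0],0],[[0,0,3],[0,0,0],0],[[0,0,0],[0,0,0],0]]'
python3 -c "
from b import *
rep()
bat('7',58,3)
crop(load('side7'),190,340,150,310,3.7,'pics/s7.png')
"
```

```text
clock: 11.7
position: [0.6402, 0.0486, 0.1634]
ee_rot: [1.0, 0.023, 0.001, -0.001]
ft_force: [0.9, -0.1, -0.3]
grip_width: 0.999
t 11.7 pos cm [64.02  4.86 16.34] yaw 2.58 toolz [ 0.0011  0.0028 -1.    ] F [ 0.9 -0.1 -0.3] w 0.999 j [ 0.34  0.51 -0.65  1.49  0.31  1.25 -0.31]
tilt corr deg [-0.16  0.07  0.  ]
top 188
-100 99 [-22.   14.7] z 57.9 x [-100.  -81.]
-80 38 [-21.7   9.9] z 57.8 x [-80. -70.]
200 25 [-19.1  16.3] z 56.8 x [200. 219.]
side 345
-100 70 [-21.7  14.4] z 57.5 x [-99. -80.]
-80 72 [-21.3  15.3] z 57.1 x [-79. -60.]
-60 58 [-19.4  15.2] z 57.1 x [-59. -40.]
-40 73 [-24.7  27.3] z 57.3 x [-39. -24.]
80 23 [-19.4   2.9] z 56.9 x [82. 98.]
```

View pics/s7.png

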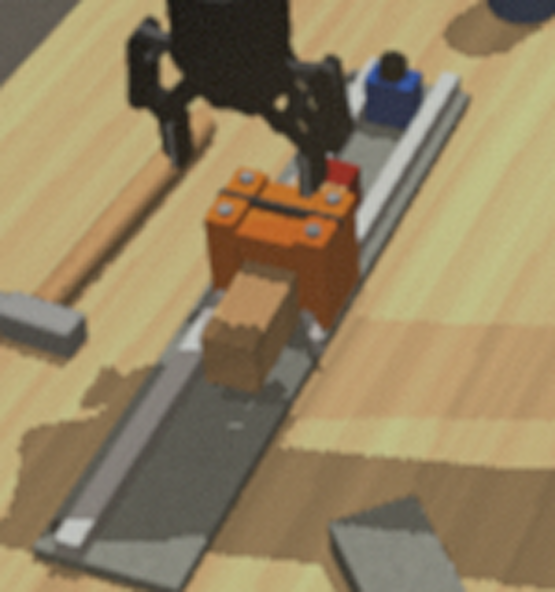

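The side crop shows the batten released and lying in the guide, with its tail at (245,330), its red end at (343,180) and the fingers clear. Next I'll cross over the bridge.

```bash
python3 -m pendant '[[[0.05,-2.2,0],[-0.1,0,0],0],[[0.05,-2.8,0],[0,0,-0.2],0],[[0.05,-2.8,0],[0,0,0],0],[[0.05,-2.8,0],[0,0,0],0],[[0,-0.9,0],[0,0,0],0],[[0,0,0],[0,0,0],0]]'
python3 -c "
from h import *
rep(64.2,-6.63,5.1,2.3)"
```

```text
clock: 12.55
position: [0.6375, -0.078, 0.1552]
ee_rot: [1.0, 0.019, -0.006, 0.0]
ft_force: [0.0, 0.8, 0.2]
grip_width: 1.002
t 12.55 pos cm [63.75 -7.8  15.52] yaw 2.16 toolz [-0.0117 -0.0011 -0.9999] F [0.  0.8 0.2] w 1.002 j [ 0.5   0.51 -0.61  1.49  0.3   1.25 -0.11]
tilt corr deg [ 0.07 -0.67  0.  ]
need cm [  0.45   1.17 -10.42] yaw 0.14
```

```bash
python3 -m pendant '[[[0.3,0.8,-0.5],[0,-0.6,0],0],[[0.1,0.2,-1.5],[0,0,0],0],[[0,0,-2],[0,0,0],0],[[0,0,-1.5],[0,0,0],0],[[0,0,0],[0,0,0],0]]'
python3 -c "
from h import *
rep(64.2,-6.63,5.1,2.3)
c=snap('side','8');crop(c,220,340,140,260,4.8,'pics/s8.png')"
```

```text
clock: 13.18
position: [0.6406, -0.0629, 0.0945]
ee_rot: [1.0, 0.022, -0.002, -0.0]
ft_force: [0.3, -0.9, 0.1]
grip_width: 0.999
t 13.18 pos cm [64.06 -6.29  9.45] yaw 2.48 toolz [-3.2e-03  8.0e-04 -1.0e+00] F [ 0.3 -0.9  0.1] w 0.999 j [ 0.47  0.57 -0.6   1.55  0.34  1.14 -0.16]
tilt corr deg [-0.05 -0.18 -0.  ]
need cm [ 0.14 -0.34 -4.35] yaw -0.18
```

View pics/s8.png

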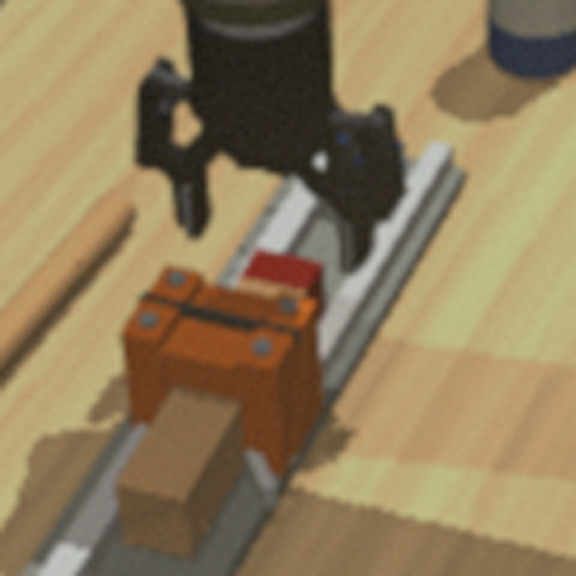

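The side crop shows the fingers straddling the red end (283,270) beyond the bridge, with both jaws clear of rail and fence. I'll lower and grip.

```bash
python3 -m pendant '[[[0.1,-0.3,-1.5],[0,-0.2,-0.2],0],[[0,0,-1.5],[0,0,0],0],[[0,0,-1],[0,0,0],0],[[0,0,0],[0,0,0],0],[[0,0,0],[0,0,0],0]]'
python3 -c "
from h import *
rep(64.2,-6.63,5.1,2.3)"
```

```text
clock: 13.85
position: [0.6426, -0.0666, 0.0533]
ee_rot: [1.0, 0.019, 0.001, -0.0]
ft_force: [0.0, 0.4, 0.3]
grip_width: 0.997
t 13.85 pos cm [64.26 -6.66  5.33] yaw 2.21 toolz [ 2.9e-03  5.0e-04 -1.0e+00] F [0.  0.4 0.3] w 0.997 j [ 0.46  0.62 -0.58  1.57  0.37  1.06 -0.18]
tilt corr deg [-0.03  0.17  0.  ]
need cm [-0.06  0.03 -0.23] yaw 0.09
```

```bash
python3 -m pendant '[[[-0.05,0,-0.15],[0,0.2,0],0],[[0,0,0],[0,0,0],120],[[0,0,0],[0,0,0],120],[[0,0,0],[0,0,0],255],[[0,0,0],[0,0,0],255],[[0,0,0],[0,0,0],255],[[0,0,0],[0,0,0],255],[[0,0,0],[0,0,0],255]]' 50
python3 -c "
from b import *
rep(64.2,-6.63,5.1,2.3)
bat('9',58)"
```

```text
clock: 14.85
position: [0.6449, -0.0668, 0.0542]
ee_rot: [1.0, 0.019, 0.003, -0.0]
ft_force: [1.5, -0.4, -0.6]
grip_width: 0.454
t 14.85 pos cm [64.49 -6.68  5.42] yaw 2.20 toolz [ 6.1e-03  1.0e-04 -1.0e+00] F [ 1.5 -0.4 -0.6] w 0.454 j [ 0.46  0.62 -0.58  1.57  0.37  1.06 -0.18]
tilt corr deg [-0.01  0.35  0.  ]
need cm [-0.29  0.05 -0.32] yaw 0.10
top 449
-100 93 [-20.1  16.5] z 58.0 x [-100.  -80.]
-80 101 [-21.   15.6] z 57.8 x [-79. -60.]
-60 100 [-20.7  17.1] z 57.8 x [-60. -40.]
-40 49 [-21.4  16.7] z 57.8 x [-40. -31.]
20 40 [-20.3  15.2] z 58.0 x [31. 40.]
40 52 [-21.5   8.4] z 58.2 x [40. 53.]
side 375
-100 73 [-20.7  16.1] z 57.4 x [-99. -81.]
-80 66 [-20.3  16. ] z 57.6 x [-79. -61.]
-60 66 [-20.4  16.2] z 57.2 x [-59. -40.]
-40 71 [-26.2  28.5] z 57.5 x [-39. -23.]
60 37 [-11.9  17.7] z 57.5 x [62. 79.]
80 26 [-8.9 16. ] z 57.4 x [80. 96.]
```

```bash
python3 -m pendant '[[[0,-1,-0.05],[0,0.2,0],255],[[0.03,-1.2,0],[0,0,0],255],[[0.03,-1.2,0],[0,0,0],255],[[0.03,-1.2,0],[0,0,0],255],[[0.03,-1,0],[0,0,0],255],[[0,0,0],[0,0,0],255],[[0,0,0],[0,0,0],255]]'
python3 -c "
from b import *
rep()
bat('10',58)
crop(load('side10'),220,340,140,260,4.8,'pics/s10.png')"
```

```text
clock: 15.82
position: [0.6473, -0.1273, 0.0541]
ee_rot: [1.0, 0.019, 0.003, -0.0]
ft_force: [3.9, 3.6, -1.6]
grip_width: 0.454
t 15.82 pos cm [ 64.73 -12.73   5.41] yaw 2.16 toolz [ 5.5e-03  7.0e-04 -1.0e+00] F [ 3.9  3.6 -1.6] w 0.454 j [ 0.54  0.64 -0.57  1.53  0.37  1.07 -0.08]
tilt corr deg [-0.04  0.31  0.  ]
top 462
-40 48 [-19.9  15.6] z 57.5 x [-40. -31.]
20 42 [-20.8  15.4] z 58.1 x [31. 40.]
40 93 [-20.5  16.1] z 58.0 x [41. 60.]
60 94 [-21.1  16.6] z 57.8 x [60. 80.]
80 96 [-19.9  15.4] z 57.7 x [80. 99.]
100 75 [-20.6  14.3] z 57.7 x [100. 116.]
side 317
-40 64 [-27.2  26.3] z 57.4 x [-40. -23.]
60 48 [-18.1  16.2] z 57.2 x [61. 80.]
80 57 [-21.4  13.9] z 57.2 x [ 80. 100.]
100 51 [-20.6  16.7] z 57.3 x [101. 118.]
120 49 [-15.7  20.5] z 57.7 x [120. 138.]
140 34 [-9.1 15.6] z 57.7 x [141. 158.]
```

View pics/s10.png

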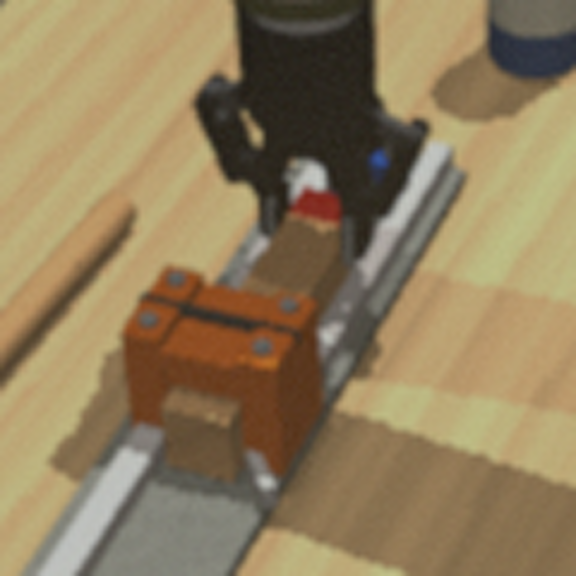

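The side crop shows the red end at (318,205), about 35 mm short of the stop. The lateral 4 N suggests the batten is rubbing on the front rail, so I'll ease it away and continue.

```bash
python3 -m pendant '[[[0.1,0,0],[0,0.2,0],255],[[0.06,-0.8,0],[0,0,0],255],[[0.03,-0.8,0],[0,0,0],255],[[0.03,-0.6,0],[0,0,0],255],[[0,0,0],[0,0,0],255],[[0,0,0],[0,0,0],255]]' 30
python3 -c "
from b import *
rep()
bat('11',58)
crop(load('top11'),300,420,150,240,6,'pics/c11.png')"
```

```text
clock: 16.68
position: [0.6485, -0.15, 0.0539]
ee_rot: [1.0, 0.019, -0.001, -0.0]
ft_force: [1.7, 0.9, 0.1]
grip_width: 0.458
t 16.68 pos cm [ 64.85 -15.     5.39] yaw 2.22 toolz [-1.2e-03  8.0e-04 -1.0e+00] F [1.7 0.9 0.1] w 0.458 j [ 0.56  0.65 -0.56  1.51  0.37  1.09 -0.04]
tilt corr deg [-0.05 -0.07 -0.  ]
top 524
20 49 [-18.9  15.1] z 58.0 x [32. 40.]
40 87 [-20.3  17.1] z 57.8 x [41. 60.]
60 98 [-20.   17.1] z 57.7 x [61. 80.]
80 99 [-20.3  16.8] z 57.8 x [ 81. 100.]
100 99 [-21.1  16.6] z 57.8 x [101. 120.]
120 86 [-21.   14.6] z 58.0 x [121. 139.]
side 286
60 39 [-17.9  16.5] z 57.4 x [63. 79.]
80 50 [-20.5  14.9] z 57.4 x [80. 99.]
100 52 [-21.6  15.4] z 57.6 x [101. 120.]
120 46 [-21.2  14.7] z 57.4 x [121. 139.]
140 49 [-27.9  18. ] z 58.0 x [141. 159.]
160 26 [-8.1 16.2] z 57.4 x [160. 178.]
```

View pics/c11.png

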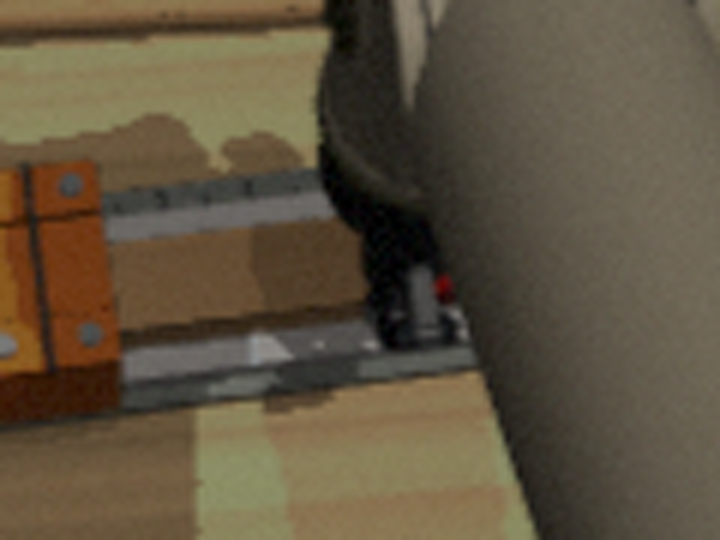

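Top crop: the arm hides the stop, the red end just shows at (445,288), and the batten sits centred in the channel. About 12 mm remain, so I'll approach gently.

```bash
python3 -m pendant '[[[0.01,-0.4,0],[0,0,0],255],[[0.01,-0.3,0],[0,0,0],255],[[0,0,0],[0,0,0],255]]' 25
python3 -c "
from h import *
rep()"
python3 -m pendant '[[[0.01,-0.2,0],[0,0,0],255],[[0,0,0],[0,0,0],255]]'
```

```text
clock: 17.15
position: [0.6488, -0.1567, 0.0539]
ee_rot: [1.0, 0.02, -0.001, -0.001]
ft_force: [2.3, -1.1, -0.3]
grip_width: 0.453
t 17.15 pos cm [ 64.88 -15.67   5.39] yaw 2.27 toolz [-0.0012  0.0011 -1.    ] F [ 2.3 -1.1 -0.3] w 0.453 j [ 0.57  0.65 -0.56  1.51  0.37  1.09 -0.03]
tilt corr deg [-0.06 -0.07 -0.  ]
clock: 17.4
position: [0.6489, -0.1589, 0.0539]
ee_rot: [1.0, 0.02, -0.001, -0.0]
ft_force: [1.4, -0.3, 0.8]
grip_width: 0.453
```

```bash
python3 -m pendant '[[[0,-0.15,0],[0,0,0],255],[[0,0,0],[0,0,0],255]]'
python3 -c "
from h import *
c=snap('side','12');crop(c,260,330,150,220,8,'pics/s12.png')"
```

```text
clock: 17.65
position: [0.6489, -0.1605, 0.0539]
ee_rot: [1.0, 0.02, -0.001, -0.0]
ft_force: [1.8, 0.3, 0.8]
grip_width: 0.459
```

View pics/s12.png

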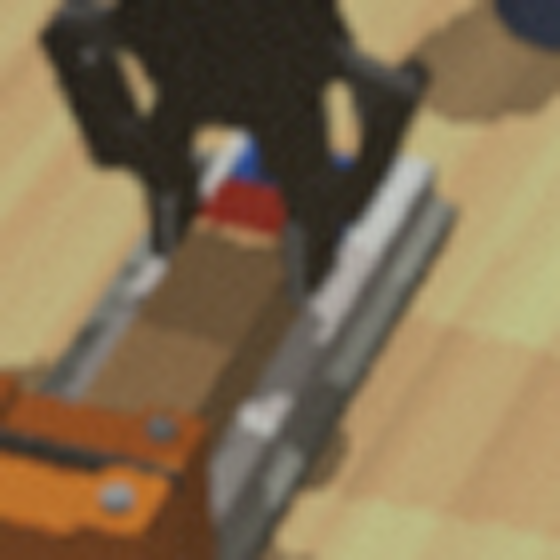

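The red end at crop (245,200) is right beside the blue stop at (255,165), so I'll creep in 1 mm steps.

```bash
for i in 1; do python3 -m pendant '[[[0,-0.1,0],[0,0,0],255],[[0,0,0],[0,0,0],255]]'; done; python3 -m pendant '[[[0,-0.1,0],[0,0,0],255],[[0,0,0],[0,0,0],255]]'
```

```text
clock: 17.95
position: [0.6489, -0.1614, 0.0539]
ee_rot: [1.0, 0.02, -0.001, -0.001]
ft_force: [2.8, -0.1, -0.5]
grip_width: 0.454
clock: 18.2
position: [0.649, -0.1623, 0.0539]
ee_rot: [1.0, 0.02, -0.0, -0.001]
ft_force: [2.3, 1.8, 1.2]
grip_width: 0.458
```

```bash
python3 -m pendant '[[[0,-0.1,0],[0,0,0],255]]'
```

```text
clock: 18.32
position: [0.649, -0.1631, 0.0539]
ee_rot: [1.0, 0.02, -0.0, -0.001]
ft_force: [2.1, 2.3, -0.3]
grip_width: 0.456
```

```bash
python3 -m pendant '[[[0,-0.1,0],[0,0,0],255]]'
```

```text
clock: 18.45
position: [0.649, -0.164, 0.0539]
ee_rot: [1.0, 0.02, -0.0, -0.001]
ft_force: [2.0, 2.1, 0.8]
grip_width: 0.452
```

```bash
python3 -m pendant '[[[0,-0.1,0],[0,0,0],255]]'
```

```text
clock: 18.58
position: [0.6491, -0.165, 0.0539]
ee_rot: [1.0, 0.02, -0.0, -0.001]
ft_force: [1.2, 2.0, 0.1]
grip_width: 0.452
```

```bash
python3 - <<'E'
from g import *
c=snap('side','13');c0=load('side0')
A=cv2.resize(c0["pixels"][150:210,270:330,::-1],None,fx=6.5,fy=6.5,interpolation=cv2.INTER_NEAREST)
B=cv2.resize(c["pixels"][150:210,270:330,::-1],None,fx=6.5,fy=6.5,interpolation=cv2.INTER_NEAREST)
cv2.imwrite('pics/s13.png',np.hstack([A,B]))
E
```

```text
(no output)
```

View pics/s13.png

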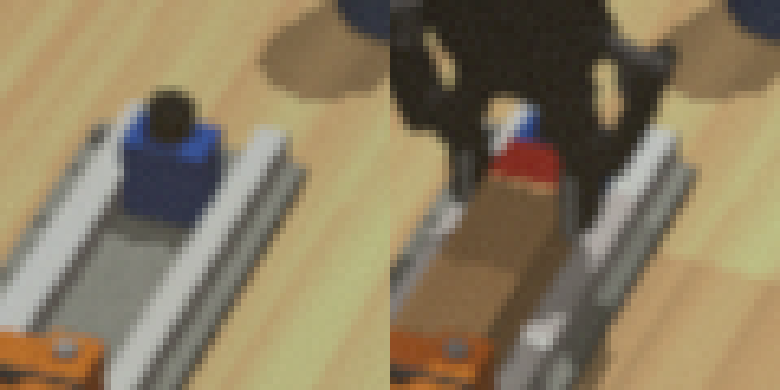

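```bash
python3 - <<'E'
from g import *
G,a=guide(load('side0'),False);X=np.array([np.cos(a),np.sin(a)]);Y=np.array([-X[1],X[0]])
c=load('side13');c0=load('side0');K=c["K"]
hs=cv2.cvtColor(c["pixels"],cv2.COLOR_RGB2HSV);h0=cv2.cvtColor(c0["pixels"],cv2.COLOR_RGB2HSV)
def prof(c,y,z,lo,hi):
    xs=np.arange(lo,hi,1.5);pts=np.array([[*(G+X*x/1000+Y*y/1000),z/1000] for x in xs]);p=px(c,pts)
    im=cv2.remap(c["pixels"],p[:,0].astype(np.float32)[None],p[:,1].astype(np.float32)[None],cv2.INTER_LINEAR)[0]
    print("y",y,"z",z);print([(float(x),*map(int,v)) for x,v in zip(xs,im)])
for y in(-2,5,8):prof(c,y,57,166,212)
for y in(5,):prof(c0,y,54,180,225)
E
```

```text
y -2 z 57
[(166.0, 140, 100, 69), (167.5, 142, 94, 65), (169.0, 141, 83, 58), (170.5, 138, 71, 50), (172.0, 135, 60, 43), (173.5, 132, 53, 39), (175.0, 130, 48, 37), (176.5, 130, 45, 35), (178.0, 130, 46, 35), (179.5, 131, 47, 35), (181.0, 132, 48, 36), (182.5, 132, 47, 35), (184.0, 132, 46, 34), (185.5, 131, 45, 34), (187.0, 129, 46, 34), (188.5, 125, 45, 33), (190.0, 119, 43, 31), (191.5, 107, 43, 33), (193.0, 92, 44, 35), (194.5, 77, 44, 36), (196.0, 64, 43, 36), (197.5, 55, 42, 34), (199.0, 49, 41, 33), (200.5, 45, 40, 32), (202.0, 45, 41, 32), (203.5, 46, 42, 32), (205.0, 47, 44, 33), (206.5, 46, 42, 32), (208.0, 45, 40, 31), (209.5, 44, 38, 30), (211.0, 43, 38, 29)]
y 5 z 57
[(166.0, 134, 95, 65), (167.5, 138, 92, 63), (169.0, 140, 87, 59), (170.5, 136, 74, 50), (172.0, 133, 61, 42), (173.5, 129, 50, 35), (175.0, 130, 48, 34), (176.5, 130, 46, 32), (178.0, 129, 43, 30), (179.5, 129, 43, 31), (181.0, 130, 43, 31), (182.5, 130, 44, 31), (184.0, 130, 44, 31), (185.5, 130, 44, 32), (187.0, 131, 45, 33), (188.5, 129, 46, 35), (190.0, 124, 46, 38), (191.5, 118, 47, 42), (193.0, 110, 
[... 880 characters left out ...]
08.0, 44, 40, 35), (209.5, 45, 41, 35), (211.0, 47, 41, 34)]
y 5 z 54
[(180.0, 49, 53, 72), (181.5, 49, 52, 72), (183.0, 49, 52, 72), (184.5, 50, 53, 72), (186.0, 51, 53, 73), (187.5, 51, 54, 73), (189.0, 51, 54, 74), (190.5, 51, 55, 76), (192.0, 53, 57, 79), (193.5, 53, 58, 82), (195.0, 53, 58, 85), (196.5, 52, 59, 88), (198.0, 52, 58, 85), (199.5, 51, 55, 77), (201.0, 50, 52, 68), (202.5, 50, 49, 58), (204.0, 50, 47, 49), (205.5, 50, 44, 40), (207.0, 49, 41, 32), (208.5, 48, 41, 30), (210.0, 48, 41, 29), (211.5, 49, 42, 29), (213.0, 50, 43, 30), (214.5, 50, 44, 31), (216.0, 49, 44, 32), (217.5, 50, 45, 34), (219.0, 51, 45, 35), (220.5, 52, 46, 36), (222.0, 52, 45, 36), (223.5, 51, 45, 37)]
```

```bash
python3 -m pendant '[[[0,-0.1,0],[0,0,0],255]]'
```

```text
clock: 18.75
position: [0.6491, -0.1661, 0.0539]
ee_rot: [1.0, 0.02, -0.0, -0.001]
ft_force: [2.4, 2.1, 0.1]
grip_width: 0.454
```

```bash
python3 -m pendant '[[[0,-0.1,0],[0,0,0],255]]'; python3 -c "
from g import *
G,a=guide(load('side0'),False)
for n in('side0','side2','side3'):
    c=load(n);d=infr(c,G,a);hsv=cv2.cvtColor(c['pixels'],cv2.COLOR_RGB2HSV)
    m=(hsv[...,0]>100)&(hsv[...,0]<130)&(hsv[...,1]>70)&(d[...,0]>150)&(d[...,0]<250)&(abs(d[...,1])<22)
    f=m&(d[...,2]>20)&(d[...,2]<46); print(n,f.sum(),np.median(d[f][:,0]),d[f][:,0].std())
"
```

```text
clock: 18.88
position: [0.6491, -0.1666, 0.0539]
ee_rot: [1.0, 0.02, -0.0, -0.001]
ft_force: [1.6, 5.1, 0.6]
grip_width: 0.456
side0 76 198.65508759460437 2.7572881122329003
side2 87 198.4758137290124 3.268211178829938
side3 91 199.29314841086645 2.83529229482282
```

Contact: Fy jumped to 5 N and the motion stalled. One more small push for margin.

```bash
python3 -m pendant '[[[0,-0.1,0],[0,0,0],255]]'
```

```text
clock: 19.0
position: [0.6491, -0.1666, 0.054]
ee_rot: [1.0, 0.021, -0.0, -0.002]
ft_force: [1.2, 5.5, 1.3]
grip_width: 0.457
```

```bash
python3 -m pendant '[[[0,-0.05,0],[0,0,0],255]]'
```

```text
clock: 19.12
position: [0.6491, -0.1666, 0.0539]
ee_rot: [1.0, 0.021, -0.001, -0.002]
ft_force: [2.3, 3.6, 1.2]
grip_width: 0.454
```

```bash
python3 -m pendant '[[[0,-0.15,0],[0,0,0],255]]'
```

```text
clock: 19.25
position: [0.6491, -0.1667, 0.0539]
ee_rot: [1.0, 0.021, -0.001, -0.003]
ft_force: [1.2, 9.1, 1.6]
grip_width: 0.461
```

```bash
python3 -m pendant '[[[0,-0.18,0],[0,0,0],255],[[0,-0.18,0],[0,0,0],255]]'
```

```text
clock: 19.5
position: [0.6492, -0.1667, 0.0539]
ee_rot: [1.0, 0.022, -0.001, -0.005]
ft_force: [0.4, 7.7, 1.8]
grip_width: 0.456
```

A firm bearing at 8–9 N, with no movement of the stop. Now release and retreat.

```bash
python3 -m pendant '[[[0,0,0],[0,0,0],255],[[0,0,0],[0,0,0],60],[[0,0,0],[0,0,0],0],[[0,0,0],[0,0,0],0],[[0,0,0],[0,0,0],0],[[0,0,1],[0,0,0],0],[[0,0,3],[0,0,0],0],[[0,0,4],[0,0,0],0],[[0,0,4],[0,0,0],0],[[0,0,4],[0,0,0],0],[[0,0,2],[0,0,0],0]]'
python3 -c "
from h import *
rep()"
```

```text
clock: 20.88
position: [0.6462, -0.1695, 0.2409]
ee_rot: [1.0, 0.021, -0.003, -0.004]
ft_force: [-0.5, -0.6, -0.1]
grip_width: 0.998
t 20.88 pos cm [ 64.62 -16.95  24.09] yaw 2.45 toolz [-0.0058  0.0072 -1.    ] F [-0.5 -0.6 -0.1] w 0.998 j [ 0.61  0.5  -0.61  1.31  0.27  1.42  0.06]
tilt corr deg [-0.41 -0.33 -0.  ]
```

```bash
python3 -m pendant '[[[-3,0,2],[0,0,0],0],[[-4,0,1],[0,0,0],0],[[-4,0,0],[0,0,0],0],[[-4,-2,0],[0,0,0],0],[[-4,-4,0],[0,0,0],0],[[-2,-4,0],[0,0,0],0],[[0,-4,0],[0,0,0],0],[[0,-4,0],[0,0,0],0],[[0,0,0],[0,0,0],0]]'
python3 - <<'E'
from b import *
rep();bat('20',58)
for n in('top','side'):
    c=load(n+'20');c0=load(n+'0');G,a=guide(c0,False)
    for cc in(c0,c):
        d=infr(cc,G,a);hsv=cv2.cvtColor(cc['pixels'],cv2.COLOR_RGB2HSV)
        m=(hsv[...,0]>95)&(hsv[...,0]<135)&(hsv[...,1]>90)&(d[...,0]>170)&(d[...,0]<250)&(abs(d[...,1])<25)&(d[...,2]>49)
        v,u=np.nonzero(m);print(n,'stop',m.sum(),u.mean().round(2),v.mean().round(2),np.percentile(d[m][:,0],[3,50,97]).round(1))
    crop(c,290,420,150,240,5,'pics/f_%s.png'%n) if n=='top' else crop(c,240,330,150,240,5,'pics/f_side.png')
E
```

```text
clock: 22.0
position: [0.4296, -0.3522, 0.2821]
ee_rot: [1.0, 0.023, 0.002, 0.001]
ft_force: [0.3, 0.7, -0.4]
grip_width: 0.995
t 22.0 pos cm [ 42.96 -35.22  28.21] yaw 2.62 toolz [ 0.0045 -0.0013 -1.    ] F [ 0.3  0.7 -0.4] w 0.995 j [ 1.04  0.2  -0.5   1.58  0.09  1.39  0.58]
tilt corr deg [0.07 0.26 0.  ]
top 817
20 44 [-19.8  14.9] z 58.0 x [31. 40.]
40 95 [-21.   15.5] z 58.3 x [40. 60.]
60 94 [-20.6  15.5] z 58.0 x [60. 80.]
80 93 [-20.3  16.7] z 57.6 x [81. 99.]
100 95 [-20.3  16.2] z 58.1 x [101. 119.]
120 98 [-20.4  15.6] z 57.7 x [121. 140.]
140 98 [-19.7  15.7] z 58.1 x [140. 160.]
160 92 [-21.   15.4] z 58.0 x [161. 179.]
180 83 [-20.3  17.8] z 57.7 x [181. 199.]
200 24 [-19.2  18.4] z 56.9 x [200. 218.]
side 358
60 37 [-19.6  15.8] z 57.7 x [62. 79.]
80 53 [-19.3  15.5] z 57.7 x [80. 97.]
100 49 [-21.4  15.1] z 57.5 x [100. 119.]
120 48 [-21.6  13.9] z 57.5 x [121. 139.]
140 45 [-20.1  15.8] z 56.9 x [141. 159.]
160 43 [-21.9  14.6] z 57.1 x [161. 179.]
180 48 [-21.4  14.8] z 57.7 x [181. 200.]
top stop 101 385.1 190.2 [196.3 204.8 219.2]
top stop 91 385.54 190.23 [197.3 207.  220.4]
side stop 42 296.21 171.31 [194.3 204.  215.4]
side stop 21 296.9 170.19 [201.6 208.4 216.2]
```

```bash
python3 -c "
import cv2,numpy as np
a=cv2.imread('pics/f_top.png');b=cv2.imread('pics/top20.png');print(a.shape)
cv2.imwrite('pics/fin.png',np.vstack([cv2.resize(a,(480,332)),cv2.resize(b,(480,260))[:260]]))"
```

```text
(450, 650, 3)
```

View pics/fin.png

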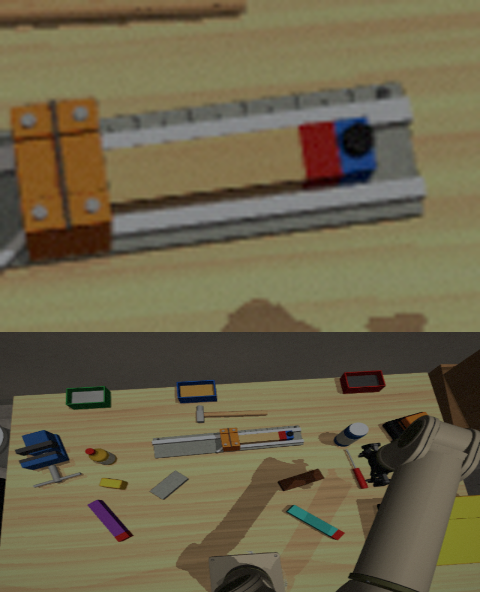

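View pics/f_side.png

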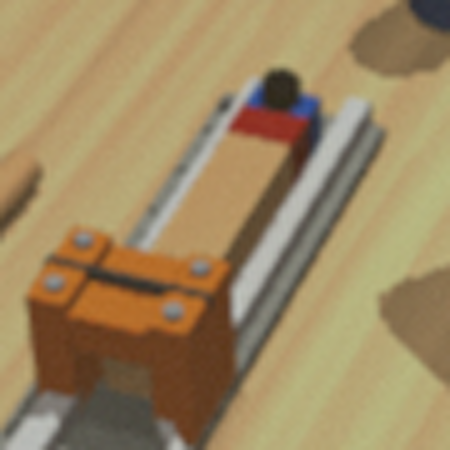

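The final pictures show the red end at fin (320,155) flush with the blue stop (355,150), the batten's tail under the bridge, and the other objects in place with the arm clear. The stop's rear edge moved by no more than about 1 mm, which is within noise. Handing in.

```bash
python3 -c "
from workcell import manip
print(manip.hand_in())"
```

```text
the job is handed in; nothing more can be done
None
```

The pale batten is in the guide with its red end against the blue stop, and the job was handed in at about 22 s; no verdict was reported.

I laid the batten on the infeed end and fed it red end first under the bridge until it stuck out about 70 mm. I released it there, regripped it on the far side and drew it on to the stop. Contact showed as the hand stalling, and I then pressed with 8–9 N at the wrist. Roughly 2 N of that was channel friction. Then I released and moved the arm clear.

**Last checks:**
- The batten lies flat, top about 57.5 mm above the bench, with its red end flush with the stop.
- The stop moved by no more than about 1 mm as measured from the cameras, and the bystanders look unmoved in the final top picture.
- The arm was free and the gripper open.

**Disagreements:**
- The cameras read the batten about 2–2.5 mm toward the robot from the centre line. The channel allows only ±2 mm, so part of that is measuring bias, and it is inside the 4 mm tolerance.
- The two cameras disagreed by about 5 mm on where the guide sits along its length, so I judged contact by force rather than by picture.

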